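# Gauge a batch of guide bushings on the stepped pin and sort them

## Task

Check this batch of guide bushings on the bench gauge: free the cam lever, draw the tailstock right back off the gauge pin, and then, in the order they came off the lathe (from the left end of the row to the right), slide each bushing onto the level pin as far as it will go, without forcing it. One that goes over the first step but stops at the second is good and goes in the rubber-lined steel tray beside the work; one that stops at the first step, or runs over both up to the headstock, is a reject and goes in the empty, shallow blue bin on the other side. When all are sorted, push the tailstock fully home over the nose of the pin and lock it with the cam lever; leave the caliper and the marker alone.

Things in the scene. Friction and masses are not known exactly. Their poses are not given: they have to be found in the camera images.
- gauge: bench gauge screwed down, 310 x 78 mm. Origin: centre of its underside; x across it, y along it (yaw varies by 0.17 rad), z up; its -x side faces the robot. Steel rail 40 mm wide along y, top 32 mm up. Grey headstock on the +y end: 56 mm wide, from y = 105 to 150 mm, top 108 mm up; it holds the level gauge pin: axis at x = 0, 80 mm up, nose towards -y
- gauge_nose (a point): centre of the gauge pin's front end (nose), 80 mm up, y = +34 mm in the gauge's frame; axes as the gauge's: +y runs along the pin to the headstock. The pin from the nose on: 11 mm diameter for 15 mm (pilot), 3 mm long taper, 17 mm diameter from 18 to 43 mm (first step), 3 mm long taper, 23 mm diameter from 46 to 71 mm (second step), then the headstock's face
- tailstock (a joint): how far the tailstock is drawn back along the rail towards the gauge's -y, m: 0 = home, its socket over the pin's nose; 0.115 = fully back, which leaves 103 mm free in front of the nose. Stays where it is left; about 3 N moves it when free; the locked cam lever holds it at home
- tailstock_top (a point): centre of the top of the tailstock's grey upright, 105 mm above the bench; moves with it. The upright is 36 mm across the rail (gauge's x) and 40 mm along it, clear from 60 mm up: pinch it across its 36 mm, or push it. A socket of 30 mm diameter sticks out 20 mm from it towards the pin, at the pin's height
- cam_lever (a joint): angle of the cam lever on the front (-x) side of the rail, behind the tailstock, rad: 0 = locked, pointing to the gauge's -x (to the robot), its eccentric roller bearing on the tailstock's back so that it cannot leave home; 1.5 = end of travel, pointing to the gauge's -y; above 1.1 the tailstock can pass. Stays where it is left; 1 to 3 N at the grip turn it
- cam_grip (a point): point on the axis of the lever's upright black grip (18 mm diameter, from 62 to 105 mm above the bench), 85 mm above the bench and 70 mm from the lever's vertical axle, which stands at x = -42, y = -56 mm in the gauge's frame and does not move; as the lever opens the grip turns counter-clockwise about it, seen from above
- pass_tray: low sheet-steel tray with a black ribbed rubber liner, for bushings that pass: 230 x 150 mm outside, walls 3 mm thick and 20 mm high, floor 3 mm thick; heavy, stays put. Origin: centre of its underside, x along its 230 mm side, z up
- reject_bin: empty, shallow blue plastic bin without liner, for rejects: 190 x 150 mm outside, walls 5 mm thick and 32 mm high, floor 5 mm thick; heavy, stays put. Origin: centre of its underside, x along its 190 mm side, z up
- mat: strip of black bench mat, 90 x 430 x 2 mm, on which the batch lies in a row along the mat's y; bushing_1's place is at its +y (left) end. Origin: centre of its underside
- bushing_1: guide bushing: square aluminium body 42 x 42 mm, 60 mm long, with a plain bore right through along its y axis; about 0.2 kg. Origin: the centre of the body, on the bore's axis (21 mm above what it lies on). Place 1 of 5 in the row, counted from the left (+y); may be absent. The bore is 14 mm (stops at the first taper, about 16 mm on), 20 mm (stops at the second taper, about 44 mm on) or 26 mm (runs on to the headstock, 71 mm on)
- bushing_2: guide bushing: square aluminium body 42 x 42 mm, 60 mm long, with a plain bore right through along its y axis; about 0.2 kg. Origin: the centre of the body, on the bore's axis (21 mm above what it lies on). Place 2 of 5 in the row, counted from the left (+y); may be absent. The bore is 14 mm (stops at the first taper, about 16 mm on), 20 mm (stops at the second taper, about 44 mm on) or 26 mm (runs on to the headstock, 71 mm on)
- bushing_3: guide bushing: square aluminium body 42 x 42 mm, 60 mm long, with a plain bore right through along its y axis; about 0.2 kg. Origin: the centre of the body, on the bore's axis (21 mm above what it lies on). Place 3 of 5 in the row, counted from the left (+y); may be absent. The bore is 14 mm (stops at the first taper, about 16 mm on), 20 mm (stops at the second taper, about 44 mm on) or 26 mm (runs on to the headstock, 71 mm on)
- bushing_4: guide bushing: square aluminium body 42 x 42 mm, 60 mm long, with a plain bore right through along its y axis; about 0.2 kg. Origin: the centre of the body, on the bore's axis (21 mm above what it lies on). Place 4 of 5 in the row, counted from the left (+y); may be absent. The bore is 14 mm (stops at the first taper, about 16 mm on), 20 mm (stops at the second taper, about 44 mm on) or 26 mm (runs on to the headstock, 71 mm on)
- bushing_5: guide bushing: square aluminium body 42 x 42 mm, 60 mm long, with a plain bore right through along its y axis; about 0.2 kg. Origin: the centre of the body, on the bore's axis (21 mm above what it lies on). Place 5 of 5 in the row, counted from the left (+y); may be absent. The bore is 14 mm (stops at the first taper, about 16 mm on), 20 mm (stops at the second taper, about 44 mm on) or 26 mm (runs on to the headstock, 71 mm on)
- caliper: caliper, 74 x 175 x 11 mm, lying loose on the bench near its front edge; not part of the job. Origin: centre of its underside
- marker: marker pen, 18 x 132 x 18 mm, lying loose on the bench near its front edge; not part of the job. Origin: centre of its underside
Mind the look-alikes: they are no part of the job. Leave any pink look-alike of the bushing_5 alone. Leave any yellow look-alike of the bushing_1 alone.

How it is judged:
By the outcome, as a careful person would: the job done as asked, in the order asked, and still so for the second after the job is handed in, with the robot touching nothing.
Of bushing_1, bushing_2, bushing_3, bushing_4, bushing_5 only 3 to 5 are there at a start; the rules pass over those that are not, and their reading is None.
At some moment in a run one of bushing_1, bushing_2, bushing_3, bushing_4, bushing_5 may be knocked a few centimetres aside while the robot is not near it.
It also fails if it takes over 210 s, if anything falls off the work surface, if the arm or the gripper's body presses on something with over 40 N, if the wrist force passes 120 N, or if a joint passes its speed limit or range.

## Robot

A 7-joint arm with a two-finger parallel gripper is mounted at the origin on a cart in front of the work surface, level with it; the furniture and walls round the work are solid. World frame = base frame: x ahead of the robot, y to its left, z up, the work surface at z = 0. Lengths are in mm, angles in rad, forces in N, time in s.
With the tool pointing down it reaches from about 425 to 875 mm from the base axis. Payload 4.7 kg.
Tool frame: the origin (TCP) lies at the very end of the fingers, on their centre line; the grasp point (between the pads) lies 19 mm behind it; z points along the fingers, y is the line along which they close (so a half turn about z gives the same grasp; the last joint's range is limited). The gripper opens to 85 mm and grips with 20 to 120 N. Pads are 22 mm wide; open, the fingers measure 114 mm over their backs; the gripper's body (76 mm by 85 mm) begins 54 mm behind the grasp point. The pads swing forward as they close: fully open they stand 13 mm farther back than shut.
Start: joints at [1.29, 0.321, -0.07, 1.45, 0.023, 1.371, -0.057], TCP at [188.836, -621.985, 231.349] pointing down, gripper open.
Joint ranges: [-2.86, 2.86], [-0.3, 2.09], [-1.38, 1.24], [0.06, 2.45], [-1.56, 4.7], [0.09, 2.05], [-2.69, 2.69]. Speed limits (rad/s): [2.57, 2.57, 3.14, 3.14, 3.14, 3.14, 3.14].

## Interface

Orientations are given as [roll, pitch, yaw] about the fixed x, y, z axes, in that order (R = Rz(yaw) Ry(pitch) Rx(roll)).
In Python, from rig import move_ptp, move_straight, move_j, open_jaws, grasp, dwell, inverse_kinematics, get_image, get_calibration, IKError, finish_job, get_time, get_qpos, get_qd, get_joint_torque, get_position, get_eef_rot, get_contact_force, get_torque, get_finger_gap, get_grip_force gives the robot as it stands. The module is installed in compiled form; this text tells all that it offers. Calls block until the motion is done:
- move_ptp(position, orientation): joint-space move of the TCP to a pose.
- move_straight(position, rot=None, velocity=150, stop_force=None): straight line of the TCP; rot=None keeps the orientation; velocity is the mean speed in mm/s. With stop_force (N) it stops when the force on the tool has changed by that much, and returns True; else False.
- move_j(angles): joint-space move.
- open_jaws() and grasp(grip_force=None): open the fingers fully, or close them until they stop; grip_force is the grip in N (None keeps the last).
- dwell(seconds).
- inverse_kinematics(position, orientation): joint angles nearest the present ones, or None.
- get_image(name): name is "side" or "top"; returns the picture (400x640x3 uint8, blue, green, red); there is no depth.
- get_calibration(name): a dict with "intrinsics" (3x3 intrinsics, pixels), "k1" (the pictures are not rectified: a ray, as slopes to the right and down, at radius r is drawn at 1 + k1 r^2 times it, then the intrinsics apply), "rvec" (rotation vector, rad) and "tvec" (3), from world to camera coordinates, as OpenCV has them. Camera axes: x right, y down, z forward; pixel columns grow to the right and rows downward; lengths in mm; the calibration is good to about 2 mm. A picture is of the moment at which its call begins. get_calibration takes no time and is no camera call.
A pose or a line that the arm cannot do raises IKError and nothing moves.
- finish_job(): hands the job in; it is judged then, once.
Readings, each from a call of its own:
- get_time(): time.
- get_qpos(): joint angles.
- get_qd(): joint speeds.
- get_joint_torque(): joint torques, N m.
- get_position(): TCP position.
- get_eef_rot(): TCP orientation.
- get_contact_force(): force on the tool from outside, world axes, zero at the start.
- get_torque(): the same for the moment, N m.
- get_finger_gap(): finger opening in mm.
- get_grip_force(): force on a finger pad.
Only numpy, scipy, OpenCV 4.12 (cv2) and the standard library are available. Lean on these libraries where they do the work, as an engineer would, in place of code of your own. Each camera call takes 0.05 s, during which the arm holds its last target. There are 200 camera calls.

## Working session

There is one attempt and no reset: what is moved stays moved. The work goes in short steps, each a Python script; the robot and the scene stay as the last script left them, time stands still between calls to the robot, and variables do not carry over. Pictures are saved under pics/ and viewed, at most 14 in all, crops included, and the job is handed in when it is done.

```bash
mkdir -p pics
python3 - <<'E'
from rig import *
import cv2
for n in("top","side"):
    cv2.imwrite(f"pics/{n}0.png",get_image(n)); c=get_calibration(n); print(n,c)
print(get_time(),get_qpos(),get_position(),get_eef_rot())
E
```

```text
top {'intrinsics': array([[450.39254559,   0.        , 323.59229605],
       [  0.        , 450.39254559, 206.08244807],
       [  0.        ,   0.        ,   1.        ]]), 'k1': -0.09814695383917642, 'rvec': array([ 2.12612538, -2.13104328,  0.15528714]), 'tvec': array([-132.1802349 ,  513.1573553 , 1462.24481715])}
side {'intrinsics': array([[477.10408803,   0.        , 317.94261586],
       [  0.        , 477.10408803, 194.51487466],
       [  0.        ,   0.        ,   1.        ]]), 'k1': -0.037809382355209455, 'rvec': array([ 0.58982499, -2.62771286,  1.23129529]), 'tvec': array([ 395.40420458,  301.80419221, 1315.04656922])}
0.1 [ 1.29015146  0.32174145 -0.07010476  1.45153952  0.02260268  1.37084108
 -0.05689552] [ 188.64458007 -621.51150125  230.34464584] [-3.13985288e+00  9.13554288e-05  2.94796530e-01]
```

View pics/top0.png

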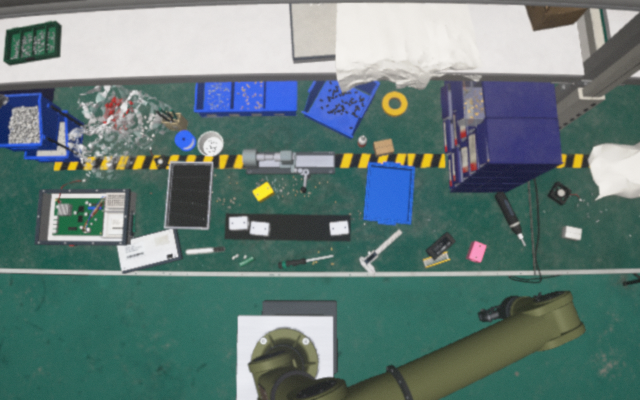

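View pics/side0.png

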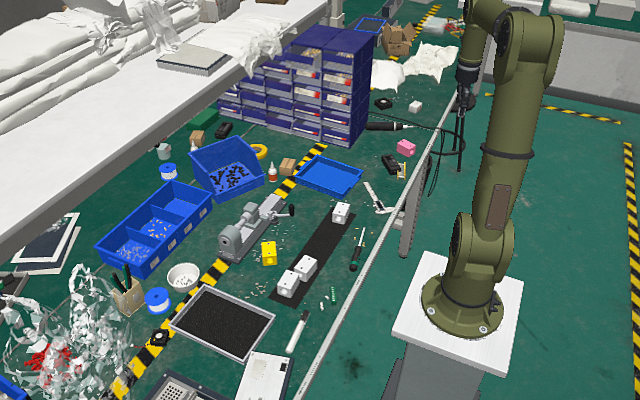

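The top view shows white bushings at about (238,223), (259,228) and (340,228) on the mat. The yellow look-alike is at (262,191) and the gauge runs from about (245,158) to (335,165). The cam grip is near (305,185), the rubber tray at (188,195) and the blue bin at (388,193). Next I'll zoom in and measure.

```bash
cat > h.py <<'E'
from rig import *
import cv2, numpy as np
C={n:get_calibration(n) for n in("top","side")}
def D(c): return np.array([c["k1"],0,0,0,0.])
def ray(n,uv):
    c=C[n];R=cv2.Rodrigues(c["rvec"])[0]
    p=cv2.undistortPoints(np.array([[uv]],float),c["intrinsics"],D(c))[0,0]
    return -R.T@c["tvec"], R.T@np.array([p[0],p[1],1])
def onz(n,uv,z):
    o,d=ray(n,uv); return o+d*(z-o[2])/d[2]
def proj(n,P):
    c=C[n];return cv2.projectPoints(np.array(P,float).reshape(-1,1,3),c["rvec"],c["tvec"],c["intrinsics"],D(c))[0][:,0]
def tri(a,b):
    (o,d),(p,e)=ray("top",a),ray("side",b)
    A=np.stack([d,-e],1);s=np.linalg.lstsq(A,p-o,rcond=None)[0]
    x,y=o+d*s[0],p+e*s[1];return (x+y)/2,np.linalg.norm(x-y)
E
python3 - <<'E'
from h import *
t=cv2.imread("pics/top0.png");s=cv2.imread("pics/side0.png")
cv2.imwrite("pics/tz.png",cv2.resize(t[140:250,220:360],None,fx=5.5,fy=5.4,interpolation=cv2.INTER_CUBIC))
cv2.imwrite("pics/sz.png",cv2.resize(s[185:305,210:355],None,fx=5,fy=5,interpolation=cv2.INTER_CUBIC))
hs=cv2.cvtColor(t,cv2.COLOR_BGR2HSV)
def big(m,k,z,roi):
    M=np.zeros_like(m);x0,y0,x1,y1=roi;M[y0:y1,x0:x1]=m[y0:y1,x0:x1]
    for c in sorted(cv2.findContours(M,0,2)[0],key=cv2.contourArea)[-k:]:
        r=cv2.minAreaRect(c);b=np.array([onz("top",p,z)[:2] for p in cv2.boxPoints(r)])
        print(np.round(r[0],1),cv2.contourArea(c),"ctr",b.mean(0).round(1),"edges",np.linalg.norm(np.diff(b,axis=0),axis=1)[:2].round(1),"dir0",np.round(np.arctan2(*(b[1]-b[0])[::-1]),3))
hsv=lambda lo,hi:cv2.inRange(hs,lo,hi)
print("bin");big(hsv((100,120,100),(130,255,255)),1,32,(355,155,420,230))
print("tray");big(255-hsv((60,60,0),(95,255,255)),1,20,(160,158,220,236))
print("mat");big(255-hsv((60,60,0),(95,255,255)),1,2,(215,205,360,248))
print("bush");big(hsv((0,0,150),(180,60,255)),3,42,(222,208,355,243))
print("yel");big(hsv((20,100,100),(35,255,255)),1,42,(245,175,280,208))
E
```

```text
bin
[389. 193.] 2837.0 ctr [ 559.5 -354.1] edges [221.3 167.9] dir0 -0.098
tray
[189.5 196.5] 3462.0 ctr [553.5 330.1] edges [211.6 269. ] dir0 -1.583
mat
[288.  227.5] 3045.0 ctr [445.9 -10.2] edges [433.3  99.1] dir0 -1.574
bush
[339.  227.5] 209.5 ctr [ 440.7 -184.3] edges [59.7 43.2] dir0 -1.574
[259.1 228. ] 211.5 ctr [439.6  81. ] edges [43.6 61.8] dir0 -0.067
[238.5 222.5] 215.5 ctr [458.2 150.8] edges [64.2 43.7] dir0 -1.573
yel
[262.9 191.6] 252.0 ctr [563.  71.] edges [64.8 51.8] dir0 -0.995
```

View pics/tz.png

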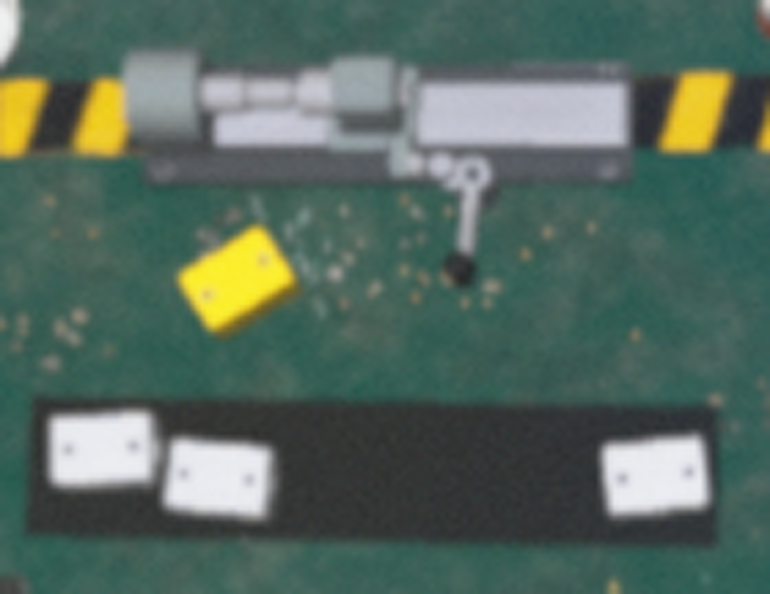

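View pics/sz.png

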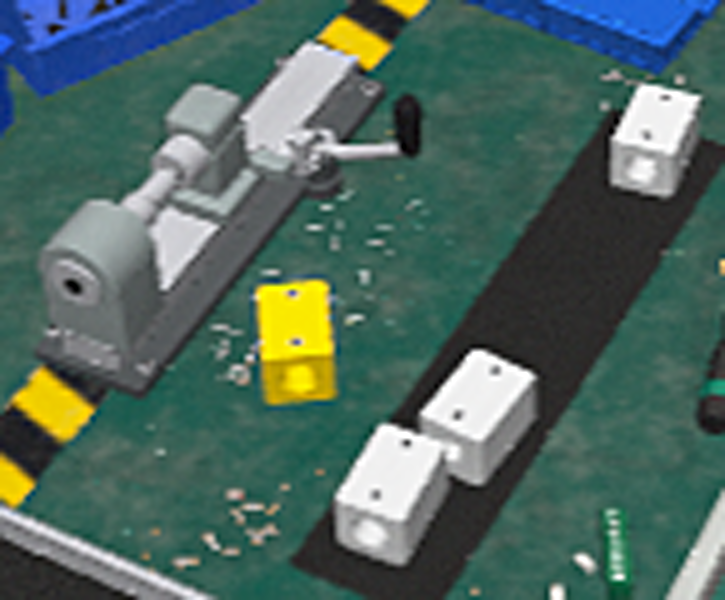

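The zooms show three white bushings, in places 1, 2 and 5. They also show the pin with the tailstock at home and the locked lever pointing to the robot with its black grip at tz (460,267). The yellow look-alike lies between the gauge and the mat. Now I'll fix the gauge axis and the tray and bin corners.

Run:
```python
from h import *
t=cv2.imread("pics/top0.png");s=cv2.imread("pics/side0.png")
T=lambda x,y:((x+.5)/5.5+219.5,(y+.5)/5.4+139.5)
S=lambda x,y:((x+.5)/5+209.5,(y+.5)/5+184.5)
hs=cv2.cvtColor(t,cv2.COLOR_BGR2HSV)
m=np.zeros(t.shape[:2],np.uint8);m[150:172,294:340]=cv2.inRange(hs,(0,0,140),(180,60,255))[150:172,294:340]
c=max(cv2.findContours(m,0,2)[0],key=cv2.contourArea)
P=np.array([onz("top",p[0],32)[:2] for p in c],np.float32);r=cv2.minAreaRect(P);print("rail strip",r)
# per-column bright edges of rail strip (half-level) 
g=cv2.cvtColor(t,cv2.COLOR_BGR2GRAY).astype(float)
F=[];B=[]
for u in range(298,332):
    col=np.interp(np.arange(145,180,.1),np.arange(145,180),g[145:180,u]);k=np.where(col>135)[0]
    B.append(onz("top",(u,145+k[0]*.1),32)[:2]);F.append(onz("top",(u,145+k[-1]*.1),32)[:2])
for n,A in(("back",B),("front",F)):
    q=np.polyfit([a[1] for a in A],[a[0] for a in A],1);print(n,"x at y=-100",np.polyval(q,-100).round(1),"slope",q[0].round(4))
pr=lambda n,v:print(n,np.round(v,1))
for n,p,z in [("pin23",(225,91),80),("pin17",(270,91),80),("socket",(318,90),80),("tail TL",(333,60),105),("tail TR",(392,58),105),("tail BR",(392,116),105),("tail BL",(333,116),105),("head TL",(126,55),108),("head TR",(198,52),108),("railR",(629,114),32),("grip top",(460,262),105),("axle",(471,174),62)]: pr(n,onz("top",T(*p),z)[:2])
pr("grip tri",tri(T(460,262),S(407,99))[0]); print(tri(T(460,262),S(407,99))[1])
pr("tailtop tri",tri(T(363,87),S(204,107))[0])
for i,(p,q) in enumerate([((102,449),(393,463)),((218,478),(480,395)),((657,476),(655,115))]): print(i,tri(T(*p),S(*q)))
d=np.zeros(0)
for n,z,pts in (("tray",20,[(172.5,161.5),(212,162),(209.5,229),(163.5,228)]),("bin",32,[(369,163),(413,165),(411,224),(362.5,220)])):
    Q=np.array([onz("top",p,z)[:2] for p in pts]);pr(n,Q);pr("c",Q.mean(0));print(np.linalg.norm(Q-np.roll(Q,1,0),axis=1))
cv2.imwrite("pics/tb.png",np.hstack([cv2.resize(t[150:240,155:220],None,fx=6,fy=6),cv2.resize(t[150:240,355:420],None,fx=6,fy=6)]))
```

```text
rail strip ((675.973876953125, -98.58612823486328), (133.90292358398438, 45.99070358276367), 89.67191314697266)
back x at y=-100 692.7 slope 0.0045
front x at y=-100 640.2 slope -0.3168
pin23 [674.6  75.8]
pin17 [674.3  48.4]
socket [674.7  19.3]
tail TL [686.4   7.6]
tail TR [687.4 -27.6]
tail BR [651.1 -28.1]
tail BL [651.4   7. ]
head TL [689.9 131.2]
head TR [691.3  88. ]
railR [ 671.2 -168.8]
grip top [561.1 -69. ]
axle [625.4 -72.6]
grip tri [562.2 -68.7  99.3]
0.17253946071800952
tailtop tri [672.2  -9.5  97.6]
0 (array([457.40938948, 151.85338156,  42.36181464]), np.float64(0.17933977467723206))
1 (array([439.13068984,  81.23170146,  36.69100805]), np.float64(1.5207313685982564))
2 (array([ 440.89719593, -184.25249551,   39.84527046]), np.float64(1.6268782199399188))
tray [[676.6 396.4]
 [673.1 255.2]
 [438.9 254.2]
 [442.3 415. ]]
c [557.7 330.2]
[235.00713392 141.28991053 234.24138496 160.79684456]
bin [[ 662.6 -288.2]
 [ 655.2 -438.4]
 [ 452.6 -424.8]
 [ 466.7 -263. ]]
c [ 559.3 -353.6]
[197.50065782 150.38447267 203.03839652 162.40082624]
```

View pics/tb.png

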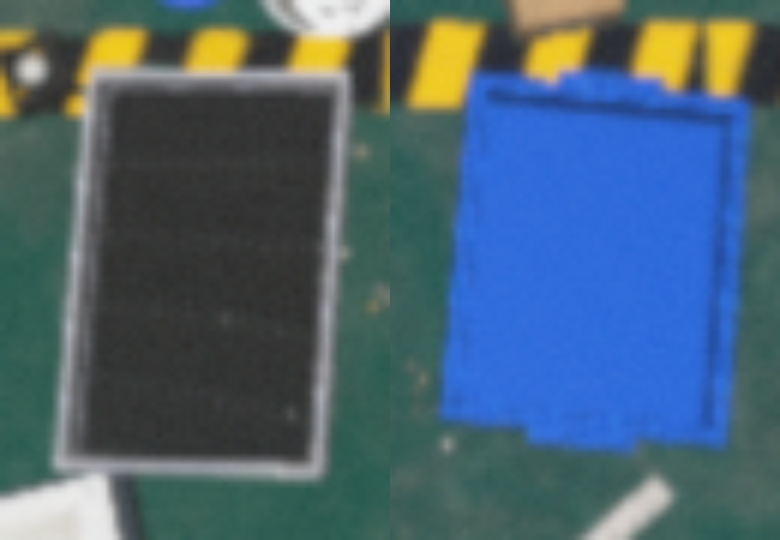

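The tray and bin corners are clear: about 230 x 150 and 190 x 150 at their rims. The gauge axis is at x≈673, its origin is near (673,-18) with yaw ≈-0.01, and the grip is at (562,-69). That agrees with the sizes given. I'll free the lever now.

```bash
cat >> h.py <<'E'
pi=np.pi
TH=-0.01; O=np.array([673.5,-18.])
def gw(x,y,th=None): 
    th=TH if th is None else th
    c,s=np.cos(th),np.sin(th);return O+np.array([c*x-s*y,s*x+c*y])
def dn(y): return [pi,0,y]
def st(m=""): print(m,"t",round(get_time(),1),"p",np.round(get_position(),1),"yaw",np.round(get_eef_rot()[2],3),"F",np.round(get_contact_force(),1),"gap",round(get_finger_gap(),1))
E
python3 - <<'E'
from h import *
Q=lambda n,pts:[(onz("top",p,20 if n else 32)[:2]) for p in pts]
a=np.array(Q(1,[(170,162.2),(213.3,162.2),(208.7,229.2),(164.5,227.5)]));b=np.array(Q(0,[(368.7,162.5),(414.6,166.7),(410.3,224.2),(363.8,219.2)]))
for k in(a,b): print(k.mean(0).round(1),np.linalg.norm(k-np.roll(k,1,0),axis=1).round(1),[round(float(np.arctan2(*(k[i]-k[j])[::-1])),3) for i,j in((0,3),(1,2))])
for nm,p,y in [("grip0",(562,-69,70),0),("grip1.5",(632,-144,70),1.5),("ts",(673,-10,80),pi/2),("ts2",(673,-125,80),pi/2),("b1",(457,151,10),pi/2),("b2",(440,81,10),pi/2),("b5",(441,-184,10),pi/2),("tray",(510,300,10),pi/2),("bin",(560,-390,10),pi/2),("b1-",(457,151,10),-pi/2),("ts-",(673,-10,80),-pi/2)]:
    q=inverse_kinematics(p,dn(y)); print(nm,None if q is None else np.round(q,2))
move_ptp([562,-69,160],dn(0)); st()
move_straight([562,-69,70],stop_force=10); st("down")
grasp(20); st("grip")
E
```

```text
[557.2 331.1] [230.2 154.8 234.2 154.7] [-0.027, -0.027]
[ 558.7 -355.2] [196.  157.2 198.4 156. ] [-0.101, -0.107]
grip0 [ 0.63  0.35 -0.65  1.82  0.24  1.05 -1.68]
grip1.5 [ 0.68  0.52 -0.66  1.61  0.34  1.12 -0.13]
ts [ 0.51  0.58 -0.73  1.54  0.41  1.18 -0.3 ]
ts2 [ 0.65  0.6  -0.7   1.5   0.4   1.19 -0.12]
b1 [ 0.43  0.32 -0.88  2.06  0.32  0.9  -0.63]
b2 [ 0.67  0.26 -0.97  2.14  0.29  0.88 -0.47]
b5 [ 0.86  0.24 -0.56  2.08  0.17  0.87  0.2 ]
tray [ 0.2   0.63 -0.99  1.79  0.6   1.06 -1.01]
bin [ 0.89  0.6  -0.43  1.56  0.28  1.04  0.38]
b1- [ 0.66  0.47 -1.17  2.06  0.53  0.96  2.35]
ts- [ 0.76  0.81 -1.18  1.53  0.76  1.33  2.63]
 t 2.5 p [562.  -70.3 160. ] yaw -0.002 F [ 0.4 -0.9  0.5] gap 85.5
down t 3.2 p [562.7 -69.   70.7] yaw -0.0 F [0.5 0.2 0.2] gap 85.4
grip t 3.9 p [562.  -68.7  70.3] yaw 0.0 F [-1.   0.5  4. ] gap 16.9
```

Run:
```python
from h import *
p=np.array(get_position());A=np.array([631.8,-70.5]);v=p[:2]-A;r=np.linalg.norm(v);a0=np.arctan2(v[1],v[0]);print(r,a0)
for f in np.arange(.15,1.46,.13):
    x=A+r*np.array([np.cos(a0+f),np.sin(a0+f)])
    s=move_straight([*x,70],dn(f),velocity=90,stop_force=25); st(round(f,2))
    if s: print("stop");break
```

```text
69.77881105571217 3.1154109207016063
0.15 t 4.2 p [562.7 -79.   70.3] yaw 0.147 F [-1.5  0.8  3.7] gap 17.6
0.28 t 4.4 p [564.6 -88.   70.3] yaw 0.275 F [-0.3 -0.2  4.4] gap 17.4
0.41 t 4.7 p [567.6 -96.   70.3] yaw 0.405 F [0.3 1.3 3.6] gap 17.4
0.54 t 5.0 p [ 571.5 -104.    70.3] yaw 0.535 F [1.4 0.8 4.6] gap 17.1
0.67 t 5.3 p [ 576.3 -111.3   70.3] yaw 0.665 F [3.  2.3 4.2] gap 17.4
0.8 t 5.6 p [ 582.4 -117.9   70.3] yaw 0.796 F [2.5 3.1 4.4] gap 17.2
0.93 t 5.9 p [ 589.2 -123.7   70.3] yaw 0.927 F [1.9 4.4 4.6] gap 16.8
1.06 t 6.1 p [ 596.7 -128.5   70.3] yaw 1.058 F [3.  4.9 5.2] gap 17.6
1.19 t 6.4 p [ 604.7 -132.3   70.3] yaw 1.189 F [1.2 4.5 5.1] gap 17.8
1.32 t 6.7 p [ 613.  -134.9   70.3] yaw 1.319 F [1.8 5.4 4.3] gap 17.4
1.45 t 6.9 p [ 612.8 -133.8   70. ] yaw 1.45 F [-5.9  0.9  9. ] gap 17.3
stop
```

Run:
```python
from h import *
open_jaws(); st(); p=get_position(); move_straight([p[0],p[1],150],velocity=200,stop_force=15); st()
move_ptp([560,-200,230],dn(pi/2));st()
t=get_image("top");s=get_image("side");cv2.imwrite("pics/t1.png",t);cv2.imwrite("pics/s1.png",s)
a=cv2.resize(t[140:215,230:350],None,fx=5,fy=5,interpolation=2);b=cv2.resize(s[185:285,210:300],None,fx=3.75,fy=3.75,interpolation=2)
cv2.imwrite("pics/v1.png",np.hstack([a[:,:460],b[:375][:, :338]])) if 0 else cv2.imwrite("pics/v1.png",a)
```

```text
t 7.6 p [ 615.  -133.2   70.3] yaw 1.452 F [ 0.2 -0.6 -0.2] gap 85.4
 t 8.1 p [ 614.9 -133.3  150. ] yaw 1.452 F [ 0.1 -0.  -0.6] gap 85.7
 t 8.7 p [ 559.2 -200.3  228.8] yaw 1.569 F [-0.8  0.4 -1.1] gap 85.3
```

View pics/v1.png

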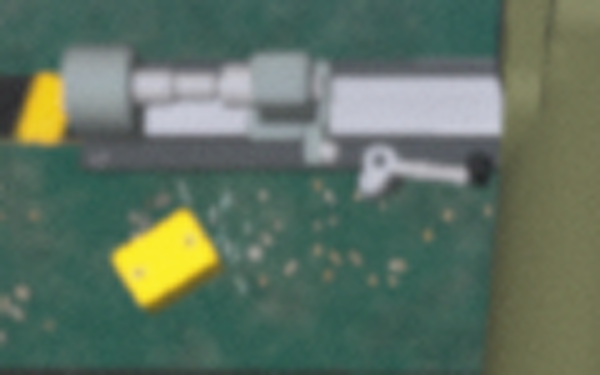

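The lever now points to the gauge's -y, with its grip at about v1 (480,167), so it is open and clear. Next I'll pinch the tailstock, biased towards the pin so the opening fingers miss the lever grip, and draw it back.

Run:
```python
from h import *
U=lambda x,y:((x+.5)/5+229.5,(y+.5)/5+139.5)
print("grip",onz("top",U(480,163),105)[:2],"axle",onz("top",U(379,158),62)[:2])
move_ptp([672.5,-2,150],dn(pi/2));st()
s=move_straight([672.5,-2,74],stop_force=8);st(s)
if not s:
    grasp(25);st("g"); x0=get_position()[0]
    for x in(671,674):
        move_straight([x,-2,74],velocity=20,stop_force=12);dwell(.2);st(x)
```

```text
grip [ 613.30191921 -141.06641952] axle [627.52410791 -73.13102551]
 t 9.7 p [672.6  -3.5 149.9] yaw 1.57 F [ 0.7 -0.5 -0.7] gap 85.3
False t 10.4 p [673.   -2.6  74.9] yaw 1.57 F [0.2 0.7 0.8] gap 85.3
g t 10.9 p [671.9  -1.9  74.8] yaw 1.571 F [-4.6  0.   5.3] gap 35.6
671 t 11.4 p [671.9  -1.9  74.8] yaw 1.571 F [1.6 0.5 5.9] gap 35.7
674 t 11.8 p [671.8  -1.9  74.8] yaw 1.571 F [-1.8 -0.1  4.4] gap 35.7
```

Run:
```python
from h import *
print(np.round(get_torque(),3))
for y in(-40,-80,-112,-121):
    s=move_straight([672,y,74],velocity=80,stop_force=14);st(s);
    if s:break
dwell(.3);st();print(np.round(get_torque(),3))
```

```text
[-0.001 -0.09  -0.067]
False t 12.4 p [671.8 -42.   74.8] yaw 1.57 F [-4.9 -2.2  8.7] gap 35.7
False t 13.0 p [671.7 -82.2  74.8] yaw 1.57 F [-5.4 -2.7  8.3] gap 35.4
False t 13.6 p [ 671.6 -114.6   74.7] yaw 1.569 F [-5.3 -3.2  9.6] gap 35.5
True t 13.8 p [ 671.5 -117.2   74.7] yaw 1.571 F [-0.9  0.5  3.1] gap 35.6
 t 14.1 p [ 671.5 -117.2   74.7] yaw 1.572 F [-0.5 -1.2  2.8] gap 35.8
[-0.399 -0.133 -0.39 ]
```

The tailstock travelled the full 115 mm. The rail axis lies along x≈671.9+0.0035·y, so the pin axis is at x≈672. I'll release it and find bushing 1.

```bash
cat >> h.py <<'E'
def find(roi=(215,200,362,250),save=None):
    t=get_image("top")
    if save: cv2.imwrite(save,t)
    x0,y0,x1,y1=roi;k=4
    g=cv2.resize(t[y0:y1,x0:x1],None,fx=k,fy=k,interpolation=cv2.INTER_CUBIC);h=cv2.cvtColor(g,cv2.COLOR_BGR2HSV)
    m=cv2.inRange(h,(0,0,150),(180,60,255));out=[]
    for c in cv2.findContours(m,0,cv2.CHAIN_APPROX_NONE)[0]:
        if cv2.contourArea(c)<k*k*80: continue
        W=np.array([onz("top",((p[0][0]+.5)/k+x0-.5,(p[0][1]+.5)/k+y0-.5),44)[:2] for p in c],np.float32)
        (cx,cy),(w,l),a=cv2.minAreaRect(W)   # a deg: direction of w edge
        a=np.radians(a)
        if w>l: w,l=l,w; 
        else: a+=pi/2
        a=(a-pi/2+pi/2)%pi-pi/2  # long axis relative to +y
        out.append((cx,cy,w,l,a)); 
    for o in sorted(out,key=lambda o:-o[1]): print("obj",np.round(o,3))
    return sorted(out,key=lambda o:-o[1])
PX=lambda y:671.9+.0035*(y+2)
E
python3 - <<'E'
from h import *
open_jaws();st(); p=get_position();move_straight([p[0],p[1],150],velocity=200,stop_force=15);st()
move_ptp([560,-200,230],dn(pi/2))
find(save="pics/t2.png")
E
```

```text
t 14.6 p [ 671.5 -116.2   74.7] yaw 1.573 F [0.2 0.2 0.4] gap 85.6
 t 15.2 p [ 671.6 -116.2  150.5] yaw 1.573 F [-0.1 -0.4  0.7] gap 85.0
obj [4.57452e+02 1.50905e+02 4.40060e+01 6.60110e+01 6.10000e-02]
obj [ 4.39205e+02  8.01890e+01  4.42580e+01  6.36050e+01 -9.50000e-02]
```

```bash
cat >> h.py <<'E'
def pick(x,y,a,z=9):
    move_ptp([x,y,100],dn(pi/2+a)); s=move_straight([x,y,z],velocity=150,stop_force=12); st(f"down {s}")
    grasp(45); dwell(.1); st("grip"); zg=get_position()[2]
    move_straight([x,y,130],velocity=200); st("up"); return zg
def go(p,a,tol=.25):
    "straight move, then trim so that the measured position meets p"
    p=np.array(p,float);c=p.copy()
    move_straight(list(c),dn(a),velocity=150)
    for _ in range(3):
        dwell(.1);e=p-np.array(get_position())
        if abs(e).max()<tol:break
        c+=e;move_straight(list(c),dn(a),velocity=40)
    return c
E
python3 - <<'E'
from h import *
zg=pick(456,149.5,.061); open("zg","w").write(str(zg))
a=pi/2-.0035
move_ptp([PX(-36),-36,170],dn(a)); c=go([PX(-36),-36,zg+57],a); st("pre");print(zg,c)
E
```

```text
down False t 18.1 p [456.7 149.8   9.6] yaw 1.631 F [1.  0.7 0.6] gap 85.3
grip t 18.7 p [456.7 149.5   9.8] yaw 1.632 F [-1.1 -0.6  5.2] gap 41.6
up t 19.4 p [455.2 148.7 128.9] yaw 1.631 F [-0.4  0.4 -3.5] gap 41.6
pre t 22.2 p [671.7 -35.9  66.6] yaw 1.567 F [ 0.1  1.  -2.8] gap 41.3
9.768415103861686 [671.69687496 -35.90786809  66.5726996 ]
```

```bash
cat >> h.py <<'E'
def push(y,z,a=pi/2-.0035,dx=0,v=35,f=8):
    s=move_straight([PX(y)+dx,y,z],velocity=v,stop_force=f);dwell(.15);st(f"push {s}");return s
E
python3 - <<'E'
from h import *
zg=float(open("zg").read())
push(62,zg+57)
E
```

```text
push True t 24.1 p [671.5  28.9  65.7] yaw 1.566 F [ 1.  -1.7  3. ] gap 41.5
```

Run:
```python
from h import *
zg=float(open("zg").read());a=pi/2-.0035
for dz in(.6,1.4):
    c=go([PX(20),20,zg+57+dz],a);st(f"back {dz}")
    push(62,c[2],f=8,v=25)
```

```text
back 0.6 t 25.4 p [672.   20.1  67.4] yaw 1.567 F [ 0.4  0.6 -2.2] gap 41.8
push True t 26.3 p [671.2  28.9  65.9] yaw 1.566 F [ 0.8 -1.4  1. ] gap 41.2
back 1.4 t 27.6 p [672.1  19.9  68.4] yaw 1.567 F [ 1.2 -0.7 -3.7] gap 41.7
push True t 28.6 p [670.9  28.7  66.1] yaw 1.565 F [ 0.1 -0.7 -1.9] gap 41.5
```

```bash
cat >> h.py <<'E'
def probe(y,z,d=4,f=7):
    "feel for the bore's walls across and up/down at depth y"
    a=pi/2-.0035
    for v in((1,0),(-1,0),(0,1),(0,-1)):
        go([PX(y),y,z],a,.4);b=np.array(get_position())
        s=move_straight([b[0]+v[0]*d,y,b[2]+v[1]*d],velocity=12,stop_force=f);dwell(.1);e=np.array(get_position())
        print(v,s,np.round(e-[PX(y),y,z],1),np.round(get_contact_force(),1))
    go([PX(y),y,z],a,.4)
E
python3 - <<'E'
from h import *
zg=float(open("zg").read());probe(19,zg+57)
E
```

```text
(1, 0) True [ 0.8  0.5 -1.5] [0.7 1.4 2.9]
(-1, 0) True [-1.9 -0.3 -0.8] [ 2.4  0.5 -1.1]
(0, 1) True [-1.7 -0.5  0. ] [ 0.2 -0.9 -2.2]
(0, -1) True [ 0.1  0.1 -1.7] [-0.5 -0.   6.1]
```

Bushing 1 stopped at about 43 mm three times. Its lateral play on the 17 mm step is about ±1.4 mm, so the bore is 20 mm and it is good. It goes in the rubber tray.

```bash
cat >> h.py <<'E'
TR=(np.array([556.,330.]),-.027,5.); BN=(np.array([557.5,-354.5]),-.104,6.)
def off(z):
    a=pi/2-.0035; move_straight([PX(-38),-38,z],velocity=80,stop_force=20);st("off"); move_straight([PX(-38),-38,175],velocity=200)
def place(K,dx,dy,zg):
    c,th,fl=K; a=pi/2+th; p=c+np.array([np.cos(th)*dx-np.sin(th)*dy,np.sin(th)*dx+np.cos(th)*dy])
    move_ptp([*p,150],dn(a)); move_straight([*p,fl+zg+8],velocity=150); s=move_straight([*p,fl+zg-8],velocity=25,stop_force=6); st(f"placed {s} {np.round(p)}")
    open_jaws(); move_straight([*p,140],velocity=200); st("clear")
E
python3 - <<'E'
from h import *
zg=float(open("zg").read());off(zg+57);place(TR,45,35,zg)
s=get_image("side");t=find(save="pics/t3.png")
s=get_image("side");cv2.imwrite("pics/s3.png",s);cv2.imwrite("pics/s3c.png",cv2.resize(s[150:400,120:420],None,fx=2.4,fy=2.4,interpolation=2))
E
```

```text
off t 34.9 p [671.7 -37.2  66.9] yaw 1.568 F [ 0.9  0.5 -2.8] gap 41.4
placed True [602. 364.] t 38.6 p [602.  363.7  10.8] yaw 1.544 F [ 0.1 -0.7  4.7] gap 41.3
clear t 39.9 p [601.5 363.1 138.7] yaw 1.544 F [ 0.2 -0.1  0.5] gap 85.3
obj [ 4.40081e+02 -1.83139e+02  4.44950e+01  6.17100e+01  9.00000e-02]
```

View pics/s3c.png

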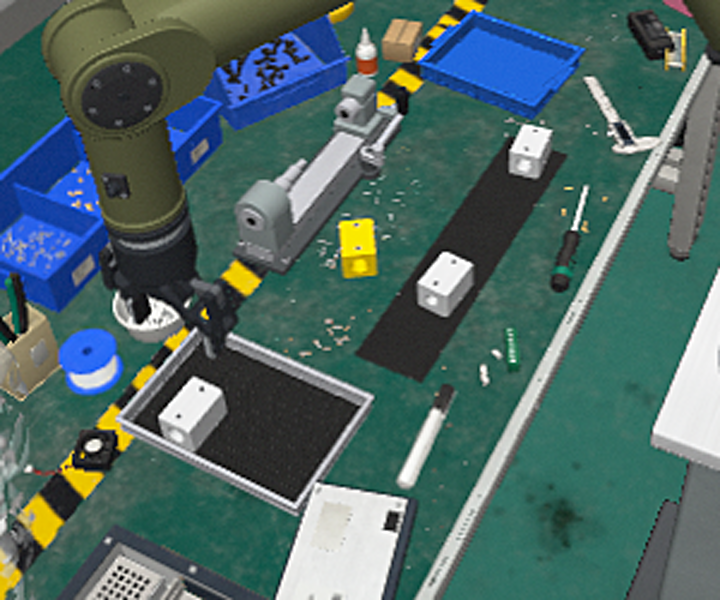

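The side view shows bushing 1 flat in the rubber tray at (190,415). Bushings 2 and 5 have not been disturbed. Next is bushing 2.

```bash
cat >> h.py <<'E'
def test(x,y,a0):
    zg=pick(x,y,a0); open("zg","w").write(str(zg)); a=pi/2-.0035
    move_ptp([PX(-36)-.3,-36,170],dn(a)); c=go([PX(-36)-.3,-36,zg+56.6],a); st("pre"); s=push(62,c[2]); return zg,c,s
E
python3 - <<'E'
from h import *
zg,c,s=test(438,79,-.095)
y=get_position()[1]
if s:
    for dz in(.6,-.6):
        c=go([PX(y-8)-.3,y-8,zg+56.6+dz],pi/2-.0035);st(); push(62,c[2],v=25)
E
```

```text
down False t 42.1 p [438.9  80.    9.7] yaw 1.477 F [ 0.5  0.  -1.1] gap 85.4
grip t 42.6 p [438.6  78.7   9.7] yaw 1.475 F [-1.5 -0.8  6. ] gap 41.6
up t 43.4 p [437.3  78.3 129.2] yaw 1.475 F [-0.6  0.2 -2.4] gap 41.1
pre t 46.1 p [671.5 -35.9  66.1] yaw 1.567 F [-0.3  0.2 -1.5] gap 41.3
push True t 47.6 p [671.6   1.6  65.3] yaw 1.566 F [ 0.3 -2.   3. ] gap 41.7
 t 48.9 p [671.6  -6.3  66.9] yaw 1.567 F [-0.8  0.3 -2.2] gap 41.4
push True t 50.0 p [671.4   1.9  65.8] yaw 1.565 F [ 1.1 -1.2  1. ] gap 41.4
 t 51.3 p [671.6  -6.3  65.7] yaw 1.567 F [ 1.6 -0.7 -1.9] gap 41.4
push True t 52.3 p [671.6   1.5  65.2] yaw 1.565 F [ 0.3 -1.   5.2] gap 41.2
```

Run:
```python
from h import *
zg=float(open("zg").read());probe(-4,zg+56.6,d=4)
```

```text
(1, 0) True [ 1.3 -0.2 -1.2] [0.8 0.3 1.1]
(-1, 0) True [-1.8 -0.3 -1.1] [ 2.5 -0.5 -0.3]
(0, 1) True [-1.3 -0.5  0.9] [-0.4  0.9 -1.7]
(0, -1) True [ 0.1  0.1 -1.4] [-0.5 -0.2  6.3]
```

Bushing 2 stops at the first step every time, with ±1.5 mm play on the pilot, so its bore is 14 mm. It is a reject and goes in the blue bin.

Run:
```python
from h import *
zg=float(open("zg").read());off(zg+56.6);place(BN,25,-35,zg)
find(save="pics/t4.png");s=get_image("side");cv2.imwrite("pics/s4.png",s)
cv2.imwrite("pics/s4c.png",cv2.resize(s[120:330,200:450],None,fx=2.8,fy=2.8,interpolation=2))
```

```text
off t 58.4 p [671.7 -38.5  66.2] yaw 1.566 F [-0.4 -0.2 -1.8] gap 41.0
placed True [ 579. -392.] t 62.0 p [ 579.  -392.3   12.8] yaw 1.466 F [-0.  -0.6  4.7] gap 41.7
clear t 63.3 p [ 578.  -391.9  138.7] yaw 1.467 F [-0.   0.3 -0.4] gap 85.9
obj [ 4.08134e+02 -2.18858e+02  4.50640e+01  6.26750e+01  1.31000e-01]
```

View pics/s4c.png

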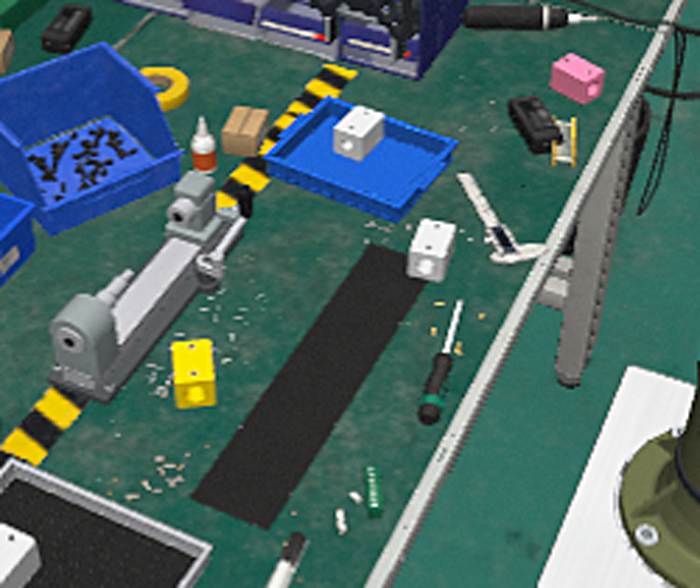

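Bushing 5 has been knocked to about (408,-219), at the mat's front right corner. Bushing 2 lies in the blue bin. I'll check clearances to the caliper and screwdriver before grasping.

Run:
```python
from h import *
t=cv2.imread("pics/t4.png");cv2.imwrite("pics/t4c.png",cv2.resize(t[205:280,300:420],None,fx=6,fy=6,interpolation=2))
o=find()
for u,v in((333,255),(360,268),(366,262),(375,252)): print(u,v,onz("top",(u,v),5)[:2].round())
for u,v in((350,214),(350,240)): print("mat",onz("top",(u,v),2)[:2].round())
for dx,a in((0,.131),(0,.131-pi/2)):
  q=inverse_kinematics([o[0][0]-1.5,o[0][1],9],dn(pi/2+a));print(q)
```

```text
obj [ 4.08068e+02 -2.18926e+02  4.50400e+01  6.25550e+01  1.35000e-01]
333 255 [ 352. -164.]
360 268 [ 308. -254.]
366 262 [ 328. -275.]
375 252 [ 362. -305.]
mat [ 491. -223.]
mat [ 403. -222.]
[ 1.48955508  0.40484998 -1.16745419  2.100412    0.46889817  0.93006913
  0.1903707 ]
[ 1.49492323  0.40961968 -1.17468146  2.10031468  0.47523717  0.93234819
 -1.38544174]
```

View pics/t4c.png

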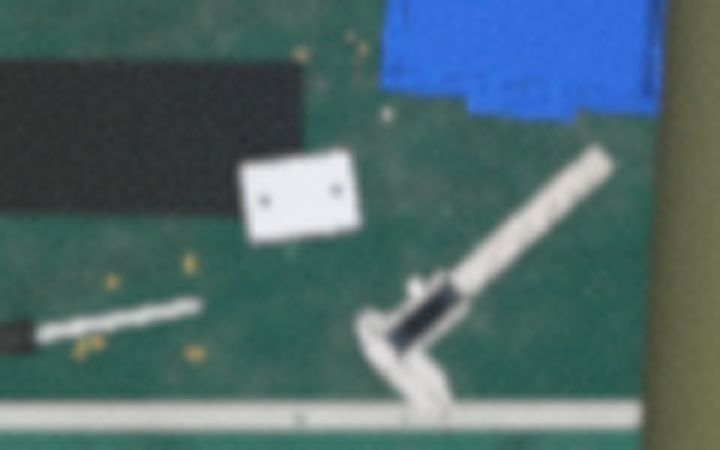

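The grasp is clear of the caliper and the screwdriver tip. The bushing straddles the mat's corner, so I'll set it flat on the mat first and regrasp it with the bore level.

Run:
```python
from h import *
zg=pick(406.5,-218.5,.133)
if get_finger_gap()>38:
    move_ptp([448,-120,60],dn(pi/2)); s=move_straight([448,-120,5],velocity=50,stop_force=6);st(f"set {s}")
    open_jaws();dwell(.2)
    move_straight([448,-120,9],velocity=50);grasp(45);dwell(.1);st("regrip");zg=get_position()[2];open("zg","w").write(str(zg))
    move_straight([448,-120,130],velocity=200);a=pi/2-.0035
    move_ptp([PX(-36)-.3,-36,170],dn(a)); c=go([PX(-36)-.3,-36,zg+56.6],a); st("pre"); s=push(62,c[2])
```

```text
down False t 65.2 p [ 407.8 -218.5    9.6] yaw 1.704 F [-0.  -0.   0.4] gap 85.2
grip t 65.7 p [ 406.9 -219.1    9.8] yaw 1.704 F [-1.6  1.   5.9] gap 41.5
up t 66.5 p [ 405.4 -218.4  129. ] yaw 1.703 F [-0.6  0.9 -1.8] gap 40.9
set True t 68.0 p [ 447.6 -119.6    9.7] yaw 1.571 F [-0.3 -0.8  4.9] gap 41.7
regrip t 69.5 p [ 448.1 -120.     9.1] yaw 1.571 F [-0.6 -0.3  2.6] gap 41.4
pre t 72.9 p [671.4 -36.   65.6] yaw 1.567 F [-0.5 -0.3 -2. ] gap 41.5
push True t 74.9 p [671.7  31.8  64.9] yaw 1.566 F [ 0.9 -1.5  3.3] gap 41.3
```

Run:
```python
from h import *
zg=float(open("zg").read());probe(23,zg+56.6,d=5)
c=go([PX(23)-.3,23,zg+57],pi/2-.0035);push(64,c[2],v=25)
c=go([PX(23)-.3,23,zg+57.6],pi/2-.0035);push(64,c[2],v=25)
```

```text
(1, 0) True [ 1.  -0.3 -1. ] [ 0.4 -0.6  1. ]
(-1, 0) True [-1.7 -0.3 -0.7] [ 2.9  0.  -1.8]
(0, 1) True [-1.4 -0.5  0.6] [ 0.6  0.8 -2.1]
(0, -1) True [ 0.1  0.1 -1.1] [-1.  -1.1  5.8]
push True t 82.4 p [671.6  31.9  65.2] yaw 1.565 F [-0.3 -1.9  2.9] gap 41.6
push True t 84.6 p [671.4  32.   65.4] yaw 1.565 F [ 1.1 -1.3  2. ] gap 41.2
```

Bushing 5 stops at about 44 mm again, and its play on the 17 mm step is ±1.4 mm. It is good and goes in the tray, and then I'll push the tailstock home.

Run:
```python
from h import *
zg=float(open("zg").read());off(zg+56.6);place(TR,-45,-35,zg)
move_ptp([671.6,-115.5,170],dn(pi/2));s=move_straight([671.6,-115.5,74],velocity=120,stop_force=8);st(f"ts {s}")
if not s:
    grasp(25);st()
    for y in(-80,-40,-8,6):
        s=move_straight([PX(y),y,74],velocity=70,stop_force=15);st(s)
        if s:break
```

```text
off t 85.6 p [671.7 -37.   65.9] yaw 1.567 F [-0.   0.5 -1.5] gap 41.5
placed True [510. 296.] t 89.2 p [510.4 296.1  10.1] yaw 1.544 F [-0.5 -0.8  4.3] gap 41.5
clear t 90.5 p [509.6 295.5 138.9] yaw 1.543 F [-0.1 -0.2  0.5] gap 85.2
ts False t 93.1 p [ 672.3 -115.3   74.9] yaw 1.571 F [-0.2  0.1  0.3] gap 85.2
 t 93.6 p [ 671.7 -115.6   74.5] yaw 1.571 F [-1.   0.1  2.1] gap 35.2
False t 94.2 p [671.7 -78.1  74.5] yaw 1.572 F [-0.8  1.9  4.4] gap 35.9
False t 95.0 p [671.8 -39.   74.5] yaw 1.571 F [-1.2  0.3  5.8] gap 35.8
False t 95.6 p [671.9  -6.5  74.5] yaw 1.571 F [-2.2  2.4  6.2] gap 35.6
True t 95.8 p [ 6.718e+02 -1.000e-01  7.440e+01] yaw 1.569 F [-0.8 -0.7  3.1] gap 35.6
```

The tailstock is home after 115.5 mm of travel. Now I'll turn the lever back to locked.

Run:
```python
from h import *
open_jaws();p=get_position();move_straight([p[0],p[1],150],velocity=200)
A=np.array([630.,-71.5]);r=70
f=1.34;P=lambda f:A-r*np.array([np.cos(f),np.sin(f)])
move_ptp([*P(f),150],dn(f));s=move_straight([*P(f),70],velocity=120,stop_force=8);st(f"down {s}")
if not s:
    grasp(25);st("g")
    for f in list(np.arange(1.2,-.05,-.15))+[-.08]:
        s=move_straight([*P(f),70],dn(f),velocity=90,stop_force=25);st((round(f,2),s))
        if s:break
    dwell(.2);open_jaws();st("open");p=get_position();move_straight([p[0],p[1],150],velocity=200,stop_force=15)
    move_ptp([400,-450,250],dn(0));t=get_image("top");cv2.imwrite("pics/t5.png",t);s=get_image("side");cv2.imwrite("pics/s5.png",s)
    cv2.imwrite("pics/t5c.png",cv2.resize(t[140:240,155:355],None,fx=4,fy=4,interpolation=2))
```

```text
down False t 98.3 p [ 614.6 -139.3   70.7] yaw 1.34 F [-0.8  1.   0.5] gap 85.4
g t 99.0 p [ 612.2 -139.4   70.3] yaw 1.34 F [-7.5  0.5  6.3] gap 17.0
(np.float64(1.2), False) t 99.3 p [ 604.5 -137.2   70.4] yaw 1.203 F [-2.1 -0.3  4.1] gap 17.2
(np.float64(1.05), False) t 99.6 p [ 595.5 -133.    70.3] yaw 1.054 F [-2.6 -1.7  5.1] gap 17.2
(np.float64(0.9), False) t 99.9 p [ 587.  -127.5   70.3] yaw 0.903 F [-2.8 -3.1  4.6] gap 17.4
(np.float64(0.75), False) t 100.2 p [ 579.2 -120.7   70.2] yaw 0.752 F [-2.8 -4.   6.5] gap 17.2
(np.float64(0.6), False) t 100.5 p [ 571.7 -112.    70.2] yaw 0.602 F [-6.3 -4.4  7.8] gap 17.2
(np.float64(0.45), False) t 100.8 p [ 566.1 -102.6   70.1] yaw 0.452 F [-7.  -3.3  9.5] gap 17.3
(np.float64(0.3), False) t 101.1 p [561.9 -92.4  70.1] yaw 0.303 F [-7.8 -1.6 10.4] gap 17.0
(np.float64(0.15), False) t 101.4 p [559.6 -81.6  70. ] yaw 0.153 F [-6.6 -1.4  9.7] gap 17.2
(np.float64(0.0), False) t 101.7 p [558.6 -70.2  69.9] yaw 0.004 F [-7.8  1.   9. ] gap 17.1
(-0.08, False) t 101.9 p [559.  -64.4  69.8] yaw -0.076 F [-6.4 -0.6  9.3] gap 17.1
open t 102.8 p [560.3 -65.9  70. ] yaw -0.08 F [ 0.1  0.4 -0. ] gap 85.7
```

View pics/t5c.png

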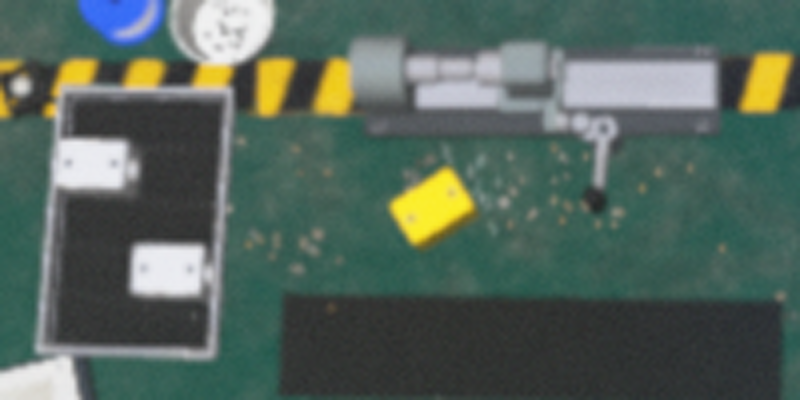

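The view shows both good bushings flat in the tray, the tailstock over the nose, and the lever pointing to the robot with its grip at (597,196). I'll compare it numerically with the original locked view.

Run:
```python
from h import *
for n in("pics/top0.png","pics/t5.png"):
    t=cv2.imread(n);g=cv2.cvtColor(t,cv2.COLOR_BGR2GRAY)[180:197,294:314];w=np.clip(55-g.astype(float),0,None);v,u=np.mgrid[180:197,294:314]
    p=((u*w).sum()/w.sum(),(v*w).sum()/w.sum());print("grip",np.round(p,2),onz("top",p,95)[:2].round(1))
a,b=[cv2.cvtColor(cv2.imread(n),cv2.COLOR_BGR2GRAY).astype(np.float32)[146:172,280:300] for n in("pics/top0.png","pics/t5.png")]
print("tailstock shift px",cv2.phaseCorrelate(a,b))
s=cv2.imread("pics/s5.png");cv2.imwrite("pics/s5c.png",cv2.resize(s[120:360,140:440],None,fx=2.5,fy=2.5,interpolation=2));print(get_time())
```

```text
grip [304.13 190.32] [555.9 -71.3]
grip [303.95 190.39] [555.6 -70.8]
tailstock shift px ((0.03815774029692953, 0.427784256994757), 0.9951439067169472)
105.0083
```

View pics/s5c.png

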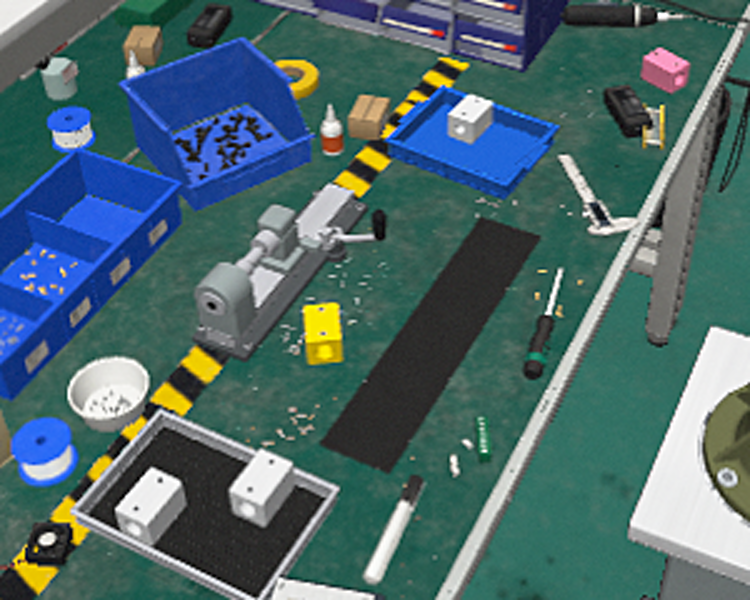

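The lever and tailstock match the original locked state within half a millimetre. The side view shows two bushings in the tray, one in the bin, and the caliper and marker not moved.

```bash
python3 -c "
from rig import *
print(finish_job(),get_time())"
```

```text
the job is handed in; nothing more can be done
the job is handed in; nothing more can be done
```

The job is done and handed in: bushings 1 and 5 (20 mm bore, good) are in the rubber-lined tray, bushing 2 (14 mm bore, stopped at the first step) is in the blue bin, places 3 and 4 were empty, and the tailstock is home and locked, at about 105 s on the clock.

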